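# Peel the top tray off a clinging stack and hold it over the tub

## Robot

A 6-joint arm with a two-finger parallel gripper is mounted at the origin on a cart in front of the work surface, level with it; the furniture and walls round the work are solid. World frame = base frame: x ahead of the robot, y to its left, z up, the work surface at z = 0. Lengths are in mm, angles in rad, forces in N, time in s.
With the tool pointing down it reaches from about 350 to 975 mm from the base axis. Payload 7.1 kg.
Tool frame: the origin (TCP) lies at the very end of the fingers, on their centre line; the grasp point (between the pads) lies 19 mm behind it; z points along the fingers, y is the line along which they close (so a half turn about z gives the same grasp; the last joint's range is limited). The gripper opens to 88 mm and grips with 3 to 60 N. Pads are 20 mm wide; open, the fingers measure 115 mm over their backs; the gripper's body (75 mm by 178 mm) begins 61 mm behind the grasp point.
Start: joints at [1.196, 0.423, 1.63, -0, 1.089, -0.019], TCP at [217.681, 585.85, 222.675] pointing down, gripper open.
Joint ranges: [-3, 3], [-0.9, 2.11], [0.09, 2.58], [-1.31, 4.45], [0.11, 2.69], [-2.54, 2.54]. Speed limits (rad/s): [2.39, 2.39, 3.01, 3.14, 3.14, 3.14].

## Interface

Orientations are given as a rotation vector (axis times angle).
In Python, from workcell import * gives the robot as it stands.
- The arm moves only by the tool step_arm, never from a script. Its argument "deltas" is a list of rows, each a list of 3 entries, a list of its own where there are three numbers: the shift along the tool's x, y, z in units of 300 mm (1.0 is 300 mm), then the turn, a rotation vector about the tool's x, y, z in units of 1.5 rad (1.0 is 1.5 rad), then the gripper command: -1 is shut, 1 is fully open, values between are in proportion. In form: [[[dx, dy, dz], [rx, ry, rz], gripper], ...]. A call has 1 to 20 rows; each row is the pose to reach, as a shift and turn from the pose commanded when the call began, along the tool's axes at that moment; what a row does not reach only later rows make up. A row lasts 1/12 s, in which the tool goes at most 41.7 mm and 7.16 degrees, less where a joint would pass 70% of its speed; a pose out of reach is approached as far as the arm can. A call with a number of a shift or a turn outside -1 to 1 is refused whole. A call with a gripper value outside its range is refused whole. The fingers move at their own pace and stop on an object; the grip force is fixed at half the most. Time passes only in rows, so rows that repeat a pose let the fingers close. It gives the time, the measured TCP pose, the force, the opening and the grip force at its end, in the units of the state.
- get_obs(): the state, without advancing time (a new reading comes with each control period).
- get_image(name): name is "scene" or "top" or "wrist"; returns a dict with "pixels" (384x512x3 uint8, red, green, blue), "fx", "fy", "cx", "cy" (pixels), "T" (4x4, takes a point from camera to world coordinates). Camera axes: x right, y down, z forward; pixel columns grow to the right and rows downward; lengths in mm; the calibration is good to about 2 mm. A picture is of the moment at which its call begins. There is no depth.
- close_job(): hands the job in; it is judged then, once.
The state is a dict: "t": time; "qpos": joint angles; "qvel": joint speeds; "joint_torque": joint torques, N m; "ee_pos": TCP position; "orientation": TCP orientation; "ft_force": force on the tool from outside, world axes, zero at the start; "moment": the same for the moment, N m; "width": finger opening in mm; "grasp_force": force on a finger pad.
Only numpy, scipy, OpenCV 4.12 (cv2) and the standard library are available. Lean on these libraries where they do the work, as an engineer would, in place of code of your own. Each camera call takes 0.05 s, during which the arm holds its last target. There are 200 camera calls.

## Task

The white formed trays cling together in their holder: press the holder's sprung lever down until it latches by itself, so that the jaws keep the lower trays down. Then take the top tray by the tab standing at its corner and peel it off tab corner first - raise that corner by three or four centimetres while the opposite corner still lies on the stack - and carry it to the clear open tub. Finish while holding it in the air, well clear above the middle of the tub, with the lever still latched and the lower trays still in the holder; leave the tub, jar, slide box and timer where they stand.

Things in the scene. Friction and masses are not known exactly. Their poses are not given: they have to be found in the camera images.
- holder: Fixed aluminium tray holder: base plate 160 x 180 x 10 mm, stack on its middle, 66 mm wide arm toward +y carrying the lever. Origin under the plate's centre; y toward the lever, z up. As the lever goes down, two dark jaws on blocks (73 mm high, 65 to 79 mm from the centre, at the middle of the stack's -x and +x sides) slide in over the rim of the lower trays.
- lever (a joint): Clamp lever: steel bar along the holder's +y, hinged at holder (0, 0.104, 0.052). 0 = raised 24 degrees, where a spring keeps it; grows as it is pressed down; level at 0.42. Pressed to about 0.47, a sprung pawl beside the bar snaps over it and it then stays at about 0.43 to 0.46; stop at 0.52. Needs less than 12 N at the pad.
- lever_pad (a point): Centre of the top of the black pad, 26 x 26 mm, at the lever's free end, 90 mm from the hinge; press it straight down. It goes down by about 40 mm to some 56 mm above the worktop. The pawl post stands 55 mm nearer the stack, 65 mm high.
- tray_tab (a point): Gripping point of the top tray's tab, 14 mm below its upper edge, 18 mm above the tray's rim (88 mm above the worktop at the start). An upright plate 8 mm thick, 24 mm long, 32 mm high, at offset (-0.054, -0.0745) from the tray's centre; its length lies along the line through the tray's centre, so pinch it across that line. Axes are the tray's, at the start parallel to the holder's.
- tray_far (a point): Corner of the top tray's rim opposite the tab, upper face: offset (0.051, 0.071) from the tray's centre, 18 mm lower than tray_tab. It stays down longest when peeling; at the start 70 mm above the worktop.
- tray_centre (a point): Centre of the top tray, half-way up. Stiff white formed tray, rim 110 x 150 mm and 2.5 mm thick, 24 mm deep, sloping walls, 0.1 to 0.16 kg, nested 12 mm above the next tray. Friction nibs on its two 150 mm sides, 30 mm from the corners, hold it down with about 2 to 5 N each over the first 7 mm of lift.
- top_tray: The same top tray; origin at the centre of its underside, axes as for tray_tab. A firm grip holds the tab rigidly, so the gripper must lean over with the tray as it is peeled (some 12 to 16 degrees, about the far corner).
- lower_trays: The rest of the stack: three nested white trays like the top one but without a tab, loose in the holder, 0.3 kg; origin at the centre of its underside, 10 mm above the worktop at the start. Unclamped it is lifted along with the top tray; clamped it can rise only 2 to 3 mm.
- tub: Clear open plastic tub, 105 x 126 mm, 66 mm high, loose; origin at the centre of its underside, z up.
- jar_yellow: Bystander: closed jar with yellow lid, 66 mm across, 118 mm high; origin at the centre of its underside.
- slide_box: Bystander: flat box of slides, 58 x 80 x 24 mm; origin at the centre of its underside.
- timer: Bystander: white timer, 64 x 68 x 18 mm; origin at the centre of its underside.

How it is judged (in metres and radians):
On the way, in this order (a step that is already met when the one before it is completed fails the run):
1. the lever is latched down and stays by itself (value of joint lever above 0.4 rad and contact force between each of the arm, the fingers and holder below 0.2 N), for 0.3 s.
2. the tab corner is peeled up at least 25 mm while the opposite corner is no more than 10 mm above its place (z of tray_tab in the frame of holder above 0.113 m and z of tray_far in the frame of holder below 0.08 m), for 0.1 s.
At the end, for the whole second after the job is handed in: Gripper holds the tray still, touching neither tub, stack nor holder; its centre within 50 mm of the tub's middle (from above) and 100 mm or more up, far corner 75 mm or more up; lever latched (over 0.40); lower trays within 4 mm of their height and 12 mm sideways (horizontal distance between tray_centre and tub below 0.05 m and height (world z) of tray_centre above 0.1 m and height (world z) of tray_far above 0.075 m and contact force between the fingers and top_tray above 1 N and contact force between top_tray and tub below 0.05 N and contact force between top_tray and lower_trays below 0.05 N and contact force between top_tray and holder below 0.05 N and linear speed of top_tray below 0.05 m/s and value of joint lever above 0.4 rad and z of lower_trays in the frame of holder below 0.014 m and horizontal distance between lower_trays and holder below 0.012 m); the arm keeps its last pose, push and grip.
It fails at once if the lower trays are lifted out of their place (more than 10 mm) (z of lower_trays in the frame of holder above 0.02 m).
It fails at once if the tub is shifted by more than 25 mm (distance of tub from where it was at the start of the episode above 0.025 m).
It fails at once if the jar, slide box or timer is shifted by more than 25 mm (distance of any of jar_yellow, slide_box, timer from where it was at the start of the episode above 0.025 m).
It also fails if it takes over 58 s, if anything falls off the work surface, if the arm or the gripper's body presses on something with over 40 N, if the wrist force passes 120 N, or if a joint passes its speed limit or range.

## Working session

There is one attempt and no reset: what is moved stays moved. The work goes in short steps, Python scripts to look and compute and a tool call to move; the robot and the scene stay as the last step left them, time stands still between calls to the robot, and variables do not carry over. Pictures are saved under pics/ and viewed, at most 10 in all, crops included, and the job is handed in when it is done.

Besides the shell and the picture viewer there is one more tool, called after ">>>" as a command line: name --argument value ..., lists and objects as JSON in quotes. step_arm: Moves the arm, as the interface text tells. Its arguments: {"type":"object","properties":{"deltas":{"type":"array","items":{"type":"array"}}},"required":["deltas"]}

```bash
mkdir -p pics; cat > h.py <<'E'
from workcell import *
import numpy as np, cv2
from scipy.spatial.transform import Rotation as R
def snap(n,f):
    im=get_image(n); cv2.imwrite(f,im["pixels"][:,:,::-1]); np.savez(f[:-4],**{k:np.array(v) for k,v in im.items()}); return im
def cast(im,u,v,z):
    T=np.array(im["T"]); d=T[:3,:3]@np.array([(u-im["cx"])/im["fx"],(v-im["cy"])/im["fy"],1]); o=T[:3,3]
    return o+d*(z-o[2])/d[2]
def proj(im,p):
    T=np.array(im["T"]); c=T[:3,:3].T@(np.array(p)-T[:3,3]); return im["fx"]*c[0]/c[2]+im["cx"],im["fy"]*c[1]/c[2]+im["cy"]
E
python3 - <<'E'
from h import *
for n in("top","scene"):
    im=snap(n,f"pics/{n}0.png"); print(n,im["fx"],np.round(im["T"],3).tolist())
o=get_obs();print(o["ee_pos"],o["orientation"],o["t"],o["width"])
E
```

```text
top 371.82112619254076 [[-0.013, -0.986, 0.167, 311.027], [-1.0, 0.008, -0.028, -68.459], [0.027, -0.167, -0.986, 1258.554], [0.0, 0.0, 0.0, 1.0]]
scene 453.6402949866451 [[0.814, -0.378, 0.441, -119.169], [-0.58, -0.505, 0.638, -1036.809], [-0.019, -0.776, -0.631, 1009.416], [0.0, 0.0, 0.0, 1.0]]
[217.5197928  585.41390724 222.00705392] [-5.55925672e-01 -3.09175913e+00  2.04586018e-03] 0.1 87.76948224503977
```

View pics/top0.png

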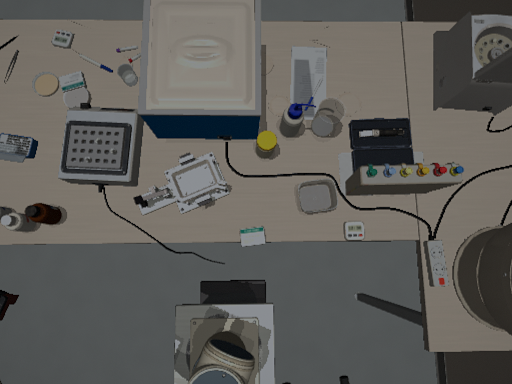

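View pics/scene0.png

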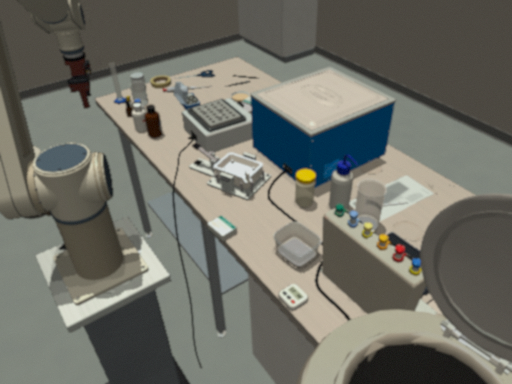

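The top view shows the holder at about (195,182) with its lever toward (145,200), the tub at (317,197), jar at (267,142), slide box at (252,236) and timer at (354,231). The arm is off to the left. I'll zoom in on the holder.

```bash
python3 - <<'E'
from h import *
a=cv2.imread("pics/top0.png")[140:225,125:240]; cv2.imwrite("pics/c1.png",cv2.resize(a,None,fx=6.9,fy=6.9,interpolation=cv2.INTER_CUBIC))
im=np.load("pics/top0.npz")
g=cv2.imread("pics/top0.png")
for n,u,v,z in[("stack",197,181,60),("pad",141,203,95),("tubc",317,197,66),("jar",267,142,118),("slide",252,236,24),("timer",354,231,18)]: print(n,cast(im,u,v,z).round())
E
```

```text
stack [550.  86.  60.]
pad [474. 255.  95.]
tubc [ 492. -306.   66.]
jar [ 663. -142.  118.]
slide [370. -93.  24.]
timer [ 383. -435.   18.]
```

View pics/c1.png

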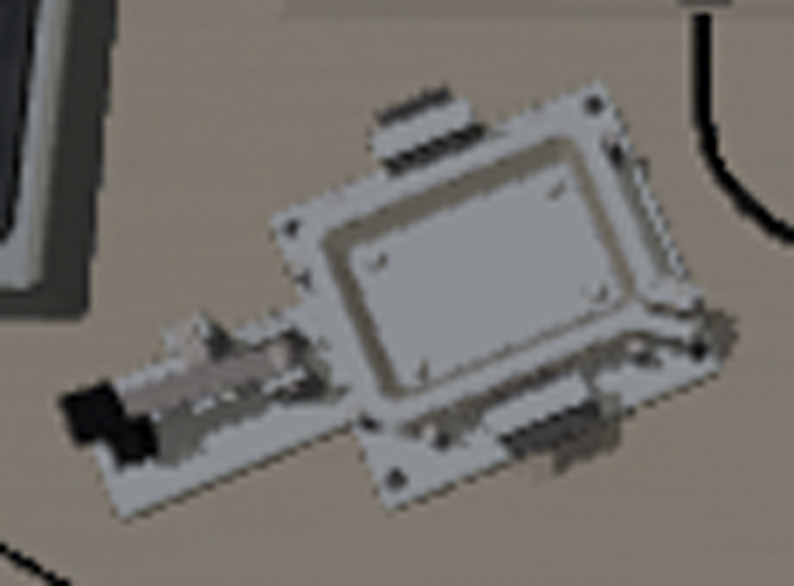

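The crop shows the black pad at about full-image (138,200) with its shadow beside it. The tray well is centred near (195,179), the tab is at the lower right near (224,187), and the jaw blocks are at top and bottom.

```bash
python3 - <<'E'
from h import *
im=np.load("pics/top0.npz")
f=lambda x,y,z:cast(im,125+x/6.9-.4,140+y/6.9-.4,z)
pad=f(88,412,96); pcs=[f(*p,70) for p in[(330,240),(570,140),(630,300),(395,400)]]
c=np.mean(pcs,0); y=(pcs[0]+pcs[3]-pcs[1]-pcs[2])[:2]
plate=[f(*p,10) for p in[(275,215),(600,83),(715,365),(390,508)]]
pc=np.mean(plate,0);yy=(plate[0]+plate[3]-plate[1]-plate[2])[:2]
print("pad",pad,"c",c,np.degrees(np.arctan2(y[1],y[0])),"plate",pc,np.degrees(np.arctan2(yy[1],yy[0])), np.degrees(np.arctan2(*(pad-c)[1::-1])),np.linalg.norm((pad-c)[:2]))
print("tab~",f(690,330,95), [np.linalg.norm(plate[i]-plate[(i+1)%4]) for i in range(4)])
o=get_obs();Rm=R.from_rotvec(o["orientation"]).as_matrix();print(Rm.round(3))
w=get_image("wrist");print(np.round(w["T"],2).tolist(),w["fx"])
tg=np.array([pad[0],pad[1],200]);print(Rm.T@(tg-o["ee_pos"])/300)
E
```

```text
pad [485.39036193 266.47707747  96.        ] c [555.54850321  92.86849488  70.        ] 113.10916755123696 plate [556.92665273  94.03502851  10.        ] 113.14322727413219 112.00446011905431 187.248777665216
tab~ [521.25940502  -6.38901249  95.        ] [np.float64(173.37125401406604), np.float64(154.83675370940645), np.float64(172.35590169889832), np.float64(157.97634264426864)]
[[-0.937  0.348 -0.   ]
 [ 0.348  0.937 -0.001]
 [ 0.    -0.001 -1.   ]]
[[0.35, 0.91, 0.24, 152.13], [0.94, -0.34, -0.09, 610.81], [-0.0, 0.26, -0.97, 384.4], [0.0, 0.0, 0.0, 1.0]] 314.1713433090963
[-1.20731819 -0.68538692  0.07424685]
```

>>> step_arm --deltas '[[[-0.6, -0.35, 0], [0, 0, 0.96], -1], [[-0.6, -0.35, 0], [0, 0, 0.96], -1], [[-0.6, -0.35, 0], [0, 0, 0.96], -1], [[-0.6, -0.35, 0], [0, 0, 0.96], -1], [[-0.6, -0.35, 0], [0, 0, 0.96], -1], [[-0.6, -0.35, 0], [0, 0, 0.96], -1], [[-0.6, -0.35, 0], [0, 0, 0.96], -1], [[-0.6, -0.35, 0], [0, 0, 0.96], -1], [[-0.6, -0.35, 0], [0, 0, 0.96], -1], [[-0.6, -0.35, 0], [0, 0, 0.96], -1], [[-0.6, -0.35, 0], [0, 0, 0.96], -1], [[-0.6, -0.35, 0], [0, 0, 0.96], -1], [[-0.6, -0.35, 0], [0, 0, 0.96], -1], [[-0.6, -0.35, 0], [0, 0, 0.96], -1], [[-0.6, -0.35, 0], [0, 0, 0.96], -1]]'

```text
t: 1.4
ee_pos: [349.8, 424.6, 222.6]
orientation: [2.455, 1.961, -0.0]
ft_force: [-0.7, -0.2, 0.4]
width: 0.5
grasp_force: 0.0
```

```bash
cat >> h.py <<'E'
def to(*p):
    o=get_obs();M=R.from_rotvec(o["orientation"]).as_matrix()
    print("t",round(o["t"],2),"pos",o["ee_pos"].round(1),"F",np.round(o["ft_force"],1),"w",round(o["width"],1),"gf",np.round(o["grasp_force"],1));print(M.round(3).tolist())
    for q in p: print("delta",(M.T@(np.array(q)-o["ee_pos"])/300).round(4))
E
python3 -c "
from h import *
snap('wrist','pics/w1.png');to([482,268,130])"
```

```text
t 1.45 pos [349.8 424.7 222.6] F [-0.1  0.  -0.1] w 0.4 gf 0.0
[[0.221, 0.975, -0.0], [0.975, -0.221, -0.0], [-0.0, -0.0, -1.0]]
delta [-0.4117  0.5454  0.3087]
```

View pics/w1.png

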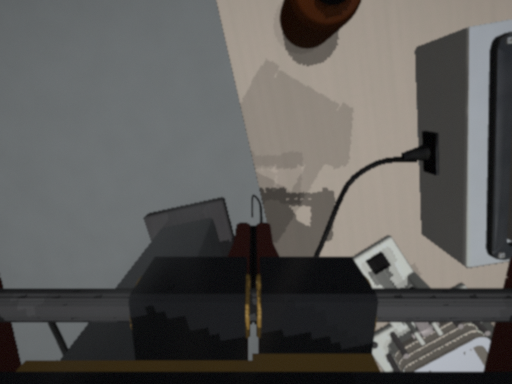

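The wrist view shows the black pad at about (378,262), on the white arm, with the tray stack at lower right.

```bash
python3 -c "
from h import *
im=np.load('pics/w1.npz')
for z in(96,10):print(cast(im,378,262,z))
p=im['pixels'][235:290,350:410].astype(int).sum(2)<110
m=cv2.connectedComponentsWithStats(p.astype(np.uint8))
print(m[2],m[3]+[350,235])"
```

```text
[457.05719599 320.78510813  96.        ]
[483.87585447 269.05200649  10.        ]
[[   0    0   60   55 2674]
 [  18   19   21   19  236]
 [   0   23   22   32  376]
 [  39   54    1    1    1]
 [  41   54    1    1    1]
 [  43   54    3    1    3]
 [  51   54    9    1    9]] [[382.66903515 259.45026178]
 [378.02966102 263.00847458]
 [357.1037234  278.49468085]
 [389.         289.        ]
 [391.         289.        ]
 [394.         289.        ]
 [405.         289.        ]]
```

```bash
python3 -c "
from h import *
im=np.load('pics/w1.npz')
print(proj(im,[484,266,96]),proj(im,[482,268,10]))
t=np.load('pics/top0.npz')
for x,y in((88,412),(135,440)):
  for z in (10,96):print(x,z,cast(t,125+x/6.9-.4,140+y/6.9-.4,z))
"
```

```text
(np.float64(409.828943178593), np.float64(303.04611571007916)) (np.float64(376.6701768922983), np.float64(262.99539762473535))
88 10 [498.28892317 291.25396427  10.        ]
88 96 [485.39036193 266.47707747  96.        ]
135 10 [484.29842974 267.99284339  10.        ]
135 96 [472.36352933 244.81817535  96.        ]
```

>>> step_arm --deltas '[[[-0.41, 0.545, 0.1], [0, 0, 0], -1], [[-0.41, 0.545, 0.1], [0, 0, 0], -1], [[-0.41, 0.545, 0.1], [0, 0, 0], -1], [[-0.41, 0.545, 0.1], [0, 0, 0], -1], [[-0.41, 0.545, 0.1], [0, 0, 0], -1], [[-0.41, 0.545, 0.1], [0, 0, 0], -1], [[-0.41, 0.545, 0.32], [0, 0, 0], -1], [[-0.41, 0.545, 0.32], [0, 0, 0], -1], [[-0.41, 0.545, 0.32], [0, 0, 0], -1], [[-0.41, 0.545, 0.32], [0, 0, 0], -1]]'

```text
t: 2.28
ee_pos: [480.7, 268.3, 126.0]
orientation: [-2.455, -1.959, 0.005]
ft_force: [0.1, -0.9, -0.6]
width: 0.6
grasp_force: 0.0
```

```bash
python3 -c "
from h import *
to([483,270,100],[483,270,53])"
```

```text
t 2.28 pos [480.7 268.3 126. ] F [ 0.1 -0.9 -0.6] w 0.6 gf 0.0
[[0.222, 0.975, -0.003], [0.975, -0.222, -0.001], [-0.002, -0.002, -1.0]]
delta [0.0075 0.0062 0.0865]
delta [0.0078 0.0066 0.2432]
```

>>> step_arm --deltas '[[[0.008, 0.006, 0.08], [0, 0, 0], -1], [[0.008, 0.006, 0.1], [0, 0, 0], -1], [[0.008, 0.006, 0.12], [0, 0, 0], -1], [[0.008, 0.006, 0.14], [0, 0, 0], -1], [[0.008, 0.006, 0.16], [0, 0, 0], -1], [[0.008, 0.006, 0.18], [0, 0, 0], -1], [[0.008, 0.006, 0.2], [0, 0, 0], -1], [[0.008, 0.006, 0.215], [0, 0, 0], -1], [[0.008, 0.006, 0.23], [0, 0, 0], -1], [[0.008, 0.006, 0.235], [0, 0, 0], -1], [[0.008, 0.006, 0.24], [0, 0, 0], -1], [[0.008, 0.006, 0.24], [0, 0, 0], -1], [[0.008, 0.006, 0.24], [0, 0, 0], -1]]'

```text
t: 3.37
ee_pos: [484.2, 270.3, 54.8]
orientation: [2.457, 1.958, 0.0]
ft_force: [-0.7, 3.6, 4.7]
width: 0.6
grasp_force: 1.8
```

>>> step_arm --deltas '[[[0, 0, 0.004], [0, 0, 0], -1], [[0, 0, 0.008], [0, 0, 0], -1], [[0, 0, 0.01], [0, 0, 0], -1], [[0, 0, 0.01], [0, 0, 0], -1]]'

```text
t: 3.7
ee_pos: [484.1, 270.3, 51.6]
orientation: [2.457, 1.958, 0.0]
ft_force: [-0.7, 2.7, 3.2]
width: 0.4
grasp_force: 1.8
```

>>> step_arm --deltas '[[[0, 0, -0.02], [0, 0, 0], -1], [[0, 0, -0.1], [0, 0, 0], -1], [[0, 0, -0.2], [0, 0, 0], -1], [[0, 0, -0.35], [0, 0, 0], -1], [[0, 0, -0.5], [0, 0, 0], 0], [[-0.13, 0, -0.5], [0, 0, 0], 0], [[-0.25, 0.1, -0.5], [0, 0, 0], 0], [[-0.35, 0.15, -0.5], [0, 0, 0], 0], [[-0.45, 0.2, -0.5], [0, 0, 0], 0], [[-0.55, 0.25, -0.5], [0, 0, 0], 0], [[-0.65, 0.3, -0.5], [0, 0, 0], 0], [[-0.75, 0.33, -0.5], [0, 0, 0], 0], [[-0.85, 0.36, -0.5], [0, 0, 0], 0], [[-0.99, 0.36, -0.5], [0, 0, 0], 0], [[-0.99, 0.36, -0.5], [0, 0, 0], 0]]'

```text
t: 4.95
ee_pos: [521.0, -48.8, 201.3]
orientation: [-2.461, -1.953, 0.005]
ft_force: [-0.0, 0.4, 0.3]
width: 44.0
grasp_force: 0.0
```

>>> step_arm --deltas '[[[-0.14, 0, 0], [0, 0, 0], 0], [[-0.14, 0, 0], [0, 0, 0], 0], [[-0.14, 0, 0], [0, 0, 0], 0], [[-0.14, 0, 0], [0, 0, 0], 0]]'

```text
t: 5.28
ee_pos: [513.3, -84.0, 201.6]
orientation: [-2.457, -1.957, 0.001]
ft_force: [0.3, 0.1, -0.5]
width: 44.0
grasp_force: 0.0
```

```bash
python3 -c "
from h import *
a=snap('wrist','pics/w2.png');b=snap('top','pics/t2.png');to()
print(proj(a,[535.5,3.8,102]))"
```

```text
t 5.38 pos [513.7 -83.2 201.6] F [-0.3 -0.6  0.1] w 43.8 gf 0.0
[[0.222, 0.975, -0.0], [0.975, -0.222, 0.0], [0.0, -0.0, -1.0]]
(np.float64(254.18678401597904), np.float64(84.6173852411648))
```

View pics/w2.png

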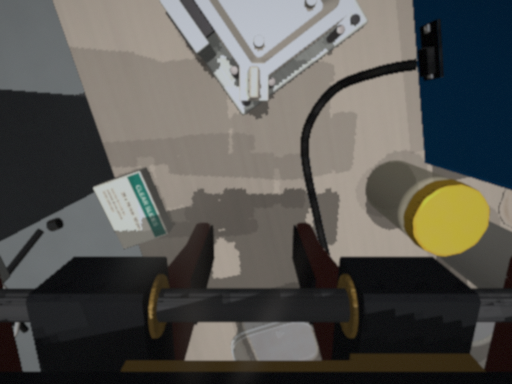

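The tab is at about (254,82) in the wrist view, very close to the predicted (254,85), and is aligned with the image column. I'll check the lever state and zoom in on the tab.

```bash
python3 -c "
from h import *
a=cv2.imread('pics/w2.png')[50:115,225:285];b=cv2.imread('pics/t2.png')[165:225,125:185]
f=lambda x:cv2.resize(x,(390,int(390*x.shape[0]/x.shape[1])),interpolation=cv2.INTER_CUBIC)
a,b=f(a),f(b);b=cv2.copyMakeBorder(b,0,a.shape[0]-b.shape[0],0,0,0)
cv2.imwrite('pics/c2.png',np.hstack([a,b]))"
```

```text
(no output)
```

View pics/c2.png

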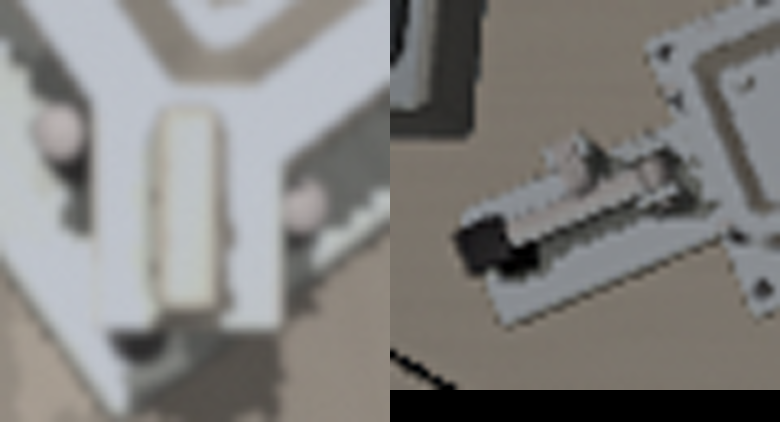

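The tab's top face is centred at about (254.1,82) in the wrist image. The lever pad now lies close to its shadow, so the lever is down.

```bash
python3 -c "
from h import *
a=np.load('pics/w2.npz');t=np.load('pics/t2.npz')
p=cast(a,253.7,81.6,102);print(p)
for z in (55,60,70,96):print(z,cast(t,138.9,202.6,z), proj(t,[556-.392*(104+np.sqrt(max(0,8100-(z-59)**2))),93.5+.92*(104+np.sqrt(8100-(z-59)**2)),z]))
to([p[0],p[1],130],[p[0],p[1],73])"
```

```text
[535.62810479   6.07950069 102.        ]
55 [480.71874595 272.89076554  55.        ] (np.float64(139.2000132002021), np.float64(202.8211044368445))
60 [480.01378368 271.47267639  60.        ] (np.float64(138.74233430983242), np.float64(202.6196966895973))
70 [478.60385913 268.63649811  70.        ] (np.float64(138.06199710733404), np.float64(202.10828193995158))
96 [474.93805529 261.26243457  96.        ] (np.float64(137.90904060035712), np.float64(200.0374520361481))
t 5.38 pos [513.7 -83.2 201.6] F [-0.3 -0.6  0.1] w 43.8 gf 0.0
[[0.222, 0.975, -0.0], [0.975, -0.222, 0.0], [0.0, -0.0, -1.0]]
delta [0.3065 0.0054 0.2388]
delta [0.3064 0.0055 0.4288]
```

>>> step_arm --deltas '[[[0.14, 0.005, 0], [0, 0, 0], 0], [[0.25, 0.005, 0], [0, 0, 0], 0], [[0.303, 0.005, 0.12], [0, 0, 0], 0], [[0.303, 0.005, 0.24], [0, 0, 0], 0], [[0.303, 0.005, 0.32], [0, 0, 0], 0], [[0.303, 0.005, 0.38], [0, 0, 0], 0], [[0.303, 0.005, 0.41], [0, 0, 0], 0], [[0.303, 0.005, 0.425], [0, 0, 0], 0], [[0.303, 0.005, 0.427], [0, 0, 0], 0], [[0.303, 0.005, 0.427], [0, 0, 0], -0.4], [[0.303, 0.005, 0.427], [0, 0, 0], -0.6], [[0.303, 0.005, 0.427], [0, 0, 0], -1], [[0.303, 0.005, 0.427], [0, 0, 0], -1], [[0.303, 0.005, 0.427], [0, 0, 0], -1], [[0.303, 0.005, 0.427], [0, 0, 0], -1]]'

```text
t: 6.63
ee_pos: [535.4, 3.9, 74.0]
orientation: [2.457, 1.958, 0.0]
ft_force: [-3.4, 1.8, 3.3]
width: 7.8
grasp_force: 30.1
```

```bash
python3 -c "
from h import *
to()
# arc about the far corner: rows for lean angles about tool +y or -y
o=get_obs();M=R.from_rotvec(o['orientation']).as_matrix()
far=np.array([556+51*.92-71*.392,93.5+51*.392+71*.92,70]);print('far',far, 'in tool',M.T@(far-o['ee_pos']))
ax=np.cross([0,0,1],far-o['ee_pos']);ax/=np.linalg.norm(ax);print('axis in tool',M.T@ax)
for d in (1,2,3,4,6,8,10,12,13,14,16,18):
  Q=R.from_rotvec(-ax*np.radians(d)).as_matrix();p=far+Q@(o['ee_pos']-far)
  print(d,(M.T@(p-o['ee_pos'])/300).round(3),(M.T@(-ax)*np.radians(d)/1.5).round(4),p.round(0))"
```

```text
t 6.63 pos [535.4   3.9  74. ] F [-3.4  1.8  3.3] w 7.8 gf 30.1
[[0.223, 0.975, 0.0], [0.975, -0.223, -0.0], [0.0, 0.0, -1.0]]
far [575.088 178.812  70.   ] in tool [179.3311252   -0.3869664    3.98427001]
axis in tool [-2.15367825e-03 -9.99997663e-01 -1.86722065e-04]
1 [-0.   -0.    0.01] [0.     0.0116 0.    ] [535.   4.  71.]
2 [-0.    -0.     0.021] [0.0001 0.0233 0.    ] [535.   4.  68.]
3 [ 0.    -0.     0.031] [0.0001 0.0349 0.    ] [535.   4.  65.]
4 [ 0.001 -0.     0.042] [0.0001 0.0465 0.    ] [535.   4.  61.]
6 [ 0.002 -0.     0.063] [0.0002 0.0698 0.    ] [536.   4.  55.]
8 [ 0.004 -0.     0.083] [0.0002 0.0931 0.    ] [536.   5.  49.]
10 [ 0.007 -0.     0.104] [0.0003 0.1164 0.    ] [536.   6.  43.]
12 [ 0.01  -0.     0.125] [0.0003 0.1396 0.    ] [536.   7.  37.]
13 [ 0.012 -0.     0.135] [0.0003 0.1513 0.    ] [536.   8.  34.]
14 [ 0.015 -0.     0.145] [0.0004 0.1629 0.    ] [536.   8.  30.]
16 [ 0.019 -0.     0.165] [0.0004 0.1862 0.    ] [537.  10.  24.]
18 [ 0.025 -0.     0.185] [0.0005 0.2094 0.    ] [537.  11.  18.]
```

>>> step_arm --deltas '[[[0.0005, 0, -0.0105], [0, -0.0116, 0], -1], [[0.001, 0, -0.021], [0, -0.0233, 0], -1], [[0.0015, 0, -0.0315], [0, -0.035, 0], -1], [[0.0024, 0, -0.042], [0, -0.0465, 0], -1], [[0.0035, 0, -0.052], [0, -0.058, 0], -1], [[0.0047, 0, -0.0625], [0, -0.07, 0], -1], [[0.006, 0, -0.073], [0, -0.0815, 0], -1], [[0.0077, 0, -0.083], [0, -0.093, 0], -1], [[0.0095, 0, -0.0935], [0, -0.105, 0], -1], [[0.0114, 0, -0.1036], [0, -0.1164, 0], -1], [[0.0135, 0, -0.114], [0, -0.128, 0], -1], [[0.0158, 0, -0.124], [0, -0.14, 0], -1], [[0.0158, 0, -0.124], [0, -0.14, 0], -1], [[0.0158, 0, -0.124], [0, -0.14, 0], -1]]'

```text
t: 7.8
ee_pos: [536.6, 9.0, 110.9]
orientation: [2.346, 1.871, -0.247]
ft_force: [-0.0, 0.6, -1.3]
width: 7.8
grasp_force: 30.0
```

```bash
python3 -c "
from h import *
to();b=snap('scene','pics/s3.png')
cv2.imwrite('pics/c3.png',cv2.resize(b['pixels'][120:220,170:300,::-1],None,fx=6,fy=6,interpolation=cv2.INTER_CUBIC)[:600,:780])"
```

```text
t 7.8 pos [536.6   9.  110.9] F [-0.   0.6 -1.3] w 7.8 gf 30.0
[[0.218, 0.975, -0.046], [0.954, -0.222, -0.203], [-0.208, 0.0, -0.978]]
```

View pics/c3.png

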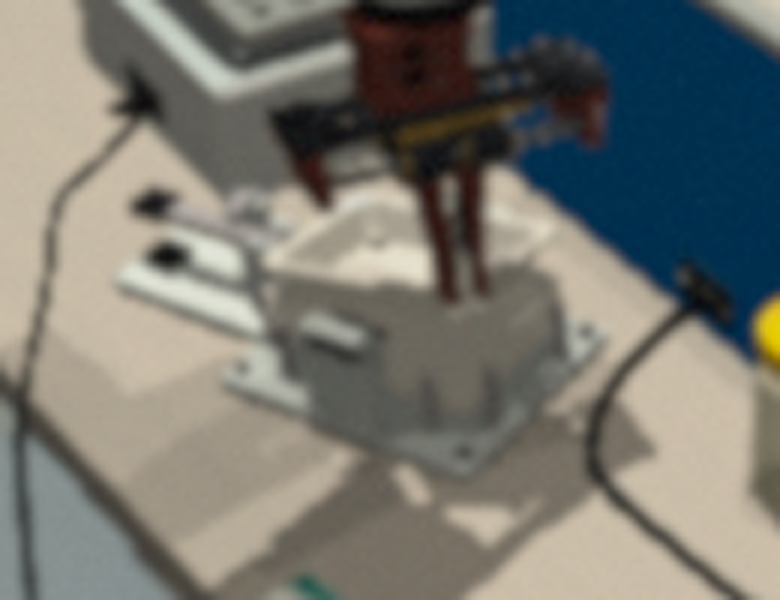

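The tray's tab corner is up with its far end still on the stack, and the lever pad is still low near its shadow. Next I lift straight up and carry.

>>> step_arm --deltas '[[[-0.003, 0, -0.016], [0, 0, 0], -1], [[-0.007, 0, -0.033], [0, 0, 0], -1], [[-0.01, 0, -0.05], [0, 0, 0], -1], [[-0.017, 0, -0.08], [0, 0, 0], -1], [[-0.028, 0, -0.13], [0, 0, 0], -1], [[-0.038, 0, -0.18], [0, 0, 0], -1], [[-0.049, 0, -0.23], [0, 0, 0], -1], [[-0.06, 0, -0.28], [0, 0, 0], -1], [[-0.069, 0, -0.326], [0, 0, 0], -1], [[-0.069, 0, -0.326], [0, 0, 0], -1]]'

```text
t: 8.68
ee_pos: [538.3, 8.9, 214.2]
orientation: [2.345, 1.868, -0.24]
ft_force: [0.4, -0.1, -1.2]
width: 7.9
grasp_force: 30.0
```

>>> step_arm --deltas '[[[-0.04, 0.003, 0.008], [0, 0, 0], -1], [[-0.1, 0.006, 0.021], [0, 0, 0], -1], [[-0.17, 0.011, 0.036], [0, 0, 0], -1], [[-0.24, 0.016, 0.051], [0, 0, 0], -1], [[-0.31, 0.021, 0.066], [0, 0, 0], -1], [[-0.38, 0.025, 0.081], [0, 0, 0], -1], [[-0.45, 0.03, 0.095], [0, 0, 0], -1], [[-0.52, 0.035, 0.11], [0, 0, 0], -1], [[-0.59, 0.039, 0.125], [0, 0, 0], -1], [[-0.66, 0.044, 0.14], [0, 0, 0], -1]]'

```text
t: 9.52
ee_pos: [502.7, -193.0, 209.9]
orientation: [2.348, 1.871, -0.25]
ft_force: [0.5, 0.3, -1.0]
width: 7.7
grasp_force: 30.0
```

>>> step_arm --deltas '[[[-0.07, 0.005, 0.015], [0, 0, 0], -1], [[-0.14, 0.009, 0.03], [0, 0, 0], -1], [[-0.21, 0.014, 0.045], [0, 0, 0], -1], [[-0.28, 0.019, 0.059], [0, 0, 0], -1], [[-0.35, 0.023, 0.074], [0, 0, 0], -1], [[-0.42, 0.028, 0.089], [0, 0, 0], -1], [[-0.49, 0.033, 0.104], [0, 0, 0], -1], [[-0.56, 0.037, 0.119], [0, 0, 0], -1], [[-0.61, 0.041, 0.13], [0, 0, 0], -1], [[-0.64, 0.043, 0.136], [0, 0, 0], -1], [[-0.66, 0.044, 0.14], [0, 0, 0], -1], [[-0.66, 0.044, 0.14], [0, 0, 0], -1], [[-0.66, 0.044, 0.14], [0, 0, 0], -1], [[-0.66, 0.044, 0.14], [0, 0, 0], -1]]'

```text
t: 10.68
ee_pos: [471.9, -391.0, 210.9]
orientation: [2.346, 1.871, -0.247]
ft_force: [0.7, -0.1, -1.7]
width: 8.0
grasp_force: 30.0
```

```bash
python3 -c "
from h import *
to();b=snap('top','pics/t4.png');s=snap('scene','pics/s4.png')
f=lambda im,r:cv2.resize(im['pixels'][r[0]:r[1],r[2]:r[3],::-1],(800,300*1),interpolation=cv2.INTER_CUBIC)
cv2.imwrite('pics/c4.png',np.vstack([f(b,(140,230,125,365)),f(s,(120,300,170,330+320))]))
print(proj(b,[492,-306,176]))"
```

```text
t 10.68 pos [ 471.9 -391.   210.9] F [ 0.7 -0.1 -1.7] w 8.0 gf 30.0
[[0.218, 0.975, -0.047], [0.954, -0.223, -0.203], [-0.208, -0.001, -0.978]]
(np.float64(324.2460366019542), np.float64(191.49953378319054))
```

View pics/c4.png

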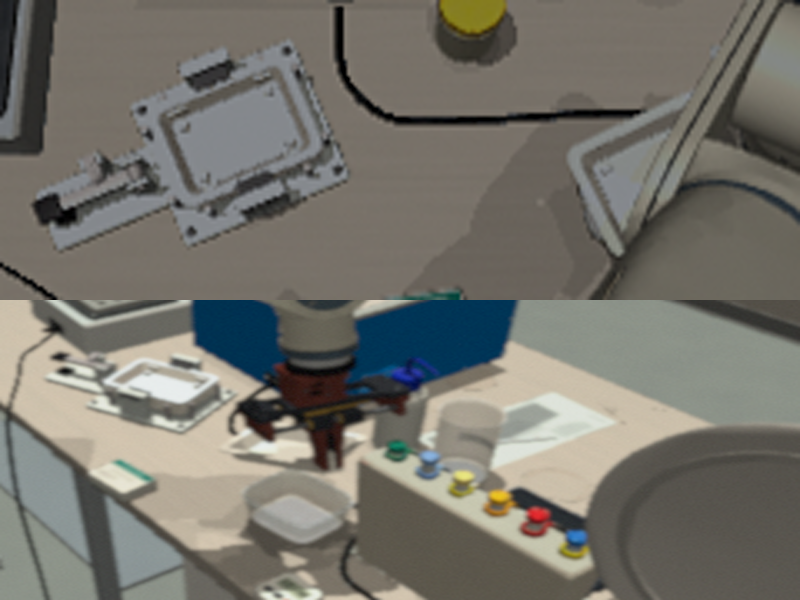

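The top strip shows the holder with the lower trays in place, and the lever pad down next to its shadow. The bottom strip shows the tray held above the tub (tub centre near crop (298,510), unmoved). I'm handing in.

```bash
python3 -c "
from h import *
print(close_job())"
```

```text
the job is handed in; nothing more can be done
None
```

The lever is latched, the top tray was peeled off tab corner first, and I handed in with it held above the middle of the tub at about 11 s; the hand-in returned no verdict.

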